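# Trial-fit the jar mill's belt cover

## Task

The jar mill's belt cover has a new gasket and I want to check how it beds all round. The cover stands ajar because the cross-bar of its quarter-turn fastener lies across the slot in the frame: turn the fastener's wing until it is in line with the slot, as the two index marks on the cover show, then press the cover down fully home on the frame, against its spring. Do not lock the fastener; finish while still holding the cover pressed home, and leave the things lying around the mill where they are.

Things in the scene. Friction and masses are not known exactly. Their poses are not given: they have to be found in the camera images.
- mill: Bench jar mill, fixed. Origin on the bench under the centre of its grey belt housing (220 mm in x, 190 in y, 160 high); x points from the housing's front (louvres, switch) to its back, y to its left, z up. The roller bed (200 mm wide, two rollers, a porcelain jar lying on them, 207 mm high at most) runs from the housing to y = -445 mm. Place and heading vary.
- cover (a joint): Angle of the aluminium cover on the housing's top, rad: 0 is fully home on the frame (a stop), larger is more open. Hinge axis along the mill's y at x = 105, z = 164 mm. Spring and gasket lift it to about 0.11 rad (19 mm at the fastener); home takes about 7 N at the fastener; let go, it springs up. With the fastener more than about 0.17 rad out of line it is stopped at about 0.08 rad.
- fastener (a joint): Turn of the quarter-turn fastener about the cover's upward normal, rad, counterclockwise from above. At 0 its wing and cross-bar are in line with the slot, which runs along the cover's x (front to back); the bar is alike both ways, so pi is in line too. No stops; it turns against 0.04 Nm of friction and stays where left. When the cover is up it turns freely.
- wing (a point): Grip point of the fastener's steel wing, on its turning axis, 24 mm above the cover's top face. The wing is an upright flat bar 42 mm long (this x), 10 mm thick (y), from 9 to 36 mm above the cover (z along the axis), on a collar 26 mm across and 9 mm high. It stands 170 mm in front of the hinge, midway across the cover, with 50 mm or more of free cover around it.
- cover_marks (a point): Where the fastener's axis meets the cover's top face; axes of the cover: x towards the hinge, z its upward normal. Two black index marks, 22 x 5 mm, lie along this x with their centres 36 mm before and behind this point, in line with the slot beneath.
- cover_front (a point): Middle of the cover's front edge, on the top face, 5 mm in from the edge; axes of the cover. The cover is a 4 mm plate, 222 mm from hinge to front edge and 200 mm wide.
- wrench: A 180 mm steel ring-and-open-end wrench lying flat on the bench in front of the housing; a bystander, not to be disturbed.
- screwdriver: A 200 mm screwdriver, black 26 mm handle, lying to the left of the housing; a bystander, not to be disturbed.
- brush: A 200 mm flat glaze brush with a wooden handle lying in front of the roller bed; a bystander, not to be disturbed.
- jar: A white porcelain mill jar with a steel clamp bar, 112 mm across, 148 mm high, standing to the left of the housing; a bystander, not to be disturbed.
- dish: A small steel dish, 90 mm across, 35 mm high; a bystander, not to be disturbed.
- tub: A white screw-top plastic tub, 100 mm across, 90 mm high, in front of the roller bed; a bystander, not to be disturbed.
- rib: A flat wooden throwing rib about 135 x 52 x 6 mm lying on the bench, left; a bystander, not to be disturbed.

How it is judged:
By the outcome, as a careful person would: the job done as asked, in the order asked, and still so for the second after the job is handed in, while the arm keeps its last pose, push and grip.
It also fails if it takes over 32 s, if anything falls off the work surface, if the arm or the gripper's body presses on something with over 40 N, if the wrist force passes 120 N, or if a joint passes its speed limit or range.

## Robot

A 7-joint arm with a two-finger parallel gripper is mounted at the origin on the work surface. World frame = base frame: x ahead of the robot, y to its left, z up, the work surface at z = 0. Lengths are in m, angles in rad, forces in N, time in s.
With the tool pointing down it reaches from about 0.4 to 0.875 m from the base axis. Payload 19.3 kg.
Tool frame: the origin (TCP) lies on the centre line of the jaws, within the pads' length; the fingertips stand 14 mm ahead of it and the grasp point (between the pads) lies 5 mm behind it; x points along the fingers, y is the direction in which the jaws open and shut, and the axes are right-handed (so a half turn about x gives the same grasp; the last joint's range is limited). The gripper opens to 85 mm and grips with 20 to 120 N. Pads are 22 mm wide; open, the fingers measure 114 mm over their backs; the gripper's body (76 mm by 85 mm) begins 54 mm behind the grasp point. The pads swing forward as they close: fully open they stand 13 mm farther back than shut.
Start: joints at [-1.266, 0.521, -0.036, 1.599, 0.021, 1.021, -0.113], TCP at [0.229, 0.582, 0.22] pointing down, gripper open.
Joint ranges: [-2.91, 2.91], [-0.3, 2.13], [-1.5, 1.42], [0.17, 2.43], [-1.26, 4.41], [0.16, 1.93], [-2.52, 2.52]. Speed limits (rad/s): [1.89, 1.89, 2.39, 2.39, 3.01, 3.01, 3.01].

## Interface

Orientations are given as [roll, pitch, yaw] about the fixed x, y, z axes, in that order (R = Rz(yaw) Ry(pitch) Rx(roll)).
In Python, from workcell import monitor, optics, bot gives the robot as it stands.
- The arm moves only by the tool arm_command, never from a script. Its arguments are lists of equal length, an entry for each row: "delta_pos": the shift along the tool's x, y, z as a fraction of full scale, a list of three; "rotation": the turn, a rotation vector about the tool's x, y, z as a fraction of full scale, a list of three. In form: {"delta_pos": [[dx, dy, dz], ...], "rotation": [[wx, wy, wz], ...]}. A call has 1 to 10 rows; each row shifts and turns the pose as measured when the row begins, along the tool's axes as they then stand; what a row does not reach is not made up. Full scale, the value 1, is 30 mm for a shift and 6 degrees for a turn. A row lasts 1/10 s, in which the tool goes at most 50 mm and 8.59 degrees, less where a joint would pass 70% of its speed; a pose out of reach is approached as far as the arm can. A call with a number of a shift or a turn outside -1 to 1 is refused whole. A call with a gripper value outside its range is refused whole. "gripper" is the closure, from -1 (fully open) to 1 (shut), so that 0 is half open, set as the call begins (left out, the last holds). The fingers move at their own pace and stop on an object; "grip_force" is the grip in N (left out, the last holds). Time passes only in rows, so rows that do not move let the fingers close. It gives the time, the measured TCP pose, the force and the opening at its end, in the units of the state.
- monitor.observe(): the state, without advancing time (a new reading comes with each control period).
- optics.grab_frame(name): name is "scene" or "top" or "wrist"; returns the picture (420x560x3 uint8, red, green, blue); there is no depth.
- optics.camera_params(name): a dict with "fx", "fy", "cx", "cy" (pixels), "origin" and "rotation" of the camera in the world. Camera axes: x right, y down, z forward; pixel columns grow to the right and rows downward; lengths in m; the calibration is good to about 2 mm. A picture is of the moment at which its call begins: read the wrist's pose just before it. camera_params takes no time and is no camera call; for the wrist camera it gives the pose at the moment of the call.
- bot.job_done(): hands the job in, once; it reports no verdict.
The state is a dict: "clock": time; "qpos": joint angles; "qd": joint speeds; "joint_efforts": joint torques, N m; "position": TCP position; "tool_rot": TCP orientation; "force": force on the tool from outside, world axes, zero at the start; "moment": the same for the moment, N m; "grip_width": finger opening in m.
Only numpy, scipy, OpenCV 4.12 (cv2) and the standard library are available. Lean on these libraries where they do the work, as an engineer would, in place of code of your own. Each camera call takes 0.05 s, during which the arm holds its last target. There are 200 camera calls.

## Working session

There is one attempt and no reset: what is moved stays moved. The work goes in short steps, Python scripts to look and compute and a tool call to move; the robot and the scene stay as the last step left them, time stands still between calls to the robot, and variables do not carry over. Pictures are saved under pics/ and viewed, about 8 in all and at most 12, crops included, and the job is handed in when it is done.

Besides the shell and the picture viewer there is one more tool, called as name(argument=value, ...) on one line, values as JSON. arm_command: Moves the arm, as the interface text tells. Its arguments: {"type":"object","properties":{"delta_pos":{"type":"array","items":{"type":"array","items":{"type":"number"}}},"rotation":{"type":"array","items":{"type":"array","items":{"type":"number"}}},"gripper":{"type":"number"},"grip_force":{"type":"number"}},"required":["delta_pos","rotation"]}

```bash
mkdir -p pics
python3 - <<'E'
from workcell import monitor, optics, bot
import cv2,json
print(monitor.observe())
for n in ("scene","top"):
    im=optics.grab_frame(n); cv2.imwrite(f"pics/{n}1.png",im[:,:,::-1])
    print(n,optics.camera_params(n))
E
```

```text
{'clock': 0.0, 'qpos': array([-1.2661872 ,  0.52200536, -0.03632505,  1.59998567,  0.02122668,
        1.02110829, -0.11281431]), 'qd': array([-0.00198071, -0.00015862, -0.00026169,  0.00023823, -0.00056441,
       -0.00100695,  0.0004326 ]), 'joint_efforts': array([ 8.08545283e-04, -9.27110481e+01,  1.98025323e+00, -3.69936061e+01,
        1.78530923e-02,  8.23671377e-03, -4.82720100e-05]), 'position': array([0.22872732, 0.58127557, 0.21953917]), 'tool_rot': array([-1.47802868,  1.56967534, -1.85285058]), 'force': array([-0.1822046 , -0.11613873,  0.26717843]), 'moment': array([ 0.02438524,  0.00477495, -0.01500847]), 'grip_width': 0.08571235800580601}
scene {'fx': 507.2782158074553, 'fy': 507.2782158074553, 'cx': 279.57235395190366, 'cy': 196.0527548316119, 'origin': array([-0.11641181, -1.02858367,  1.20273284]), 'rotation': array([-2.27392561, -0.0089667 , -0.52793951])}
top {'fx': 418.24863797467714, 'fy': 418.24863797467714, 'cx': 285.72555960505633, 'cy': 205.62632956010356, 'origin': array([0.47250553, 0.05198014, 1.18615152]), 'rotation': array([-3.10792856e+00,  1.67509138e-04, -1.57595942e+00])}
```

View pics/scene1.png

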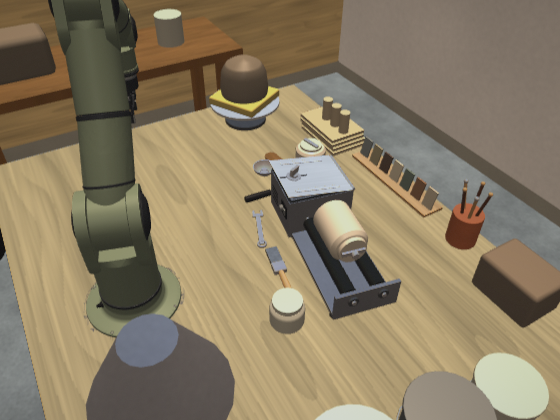

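View pics/top1.png

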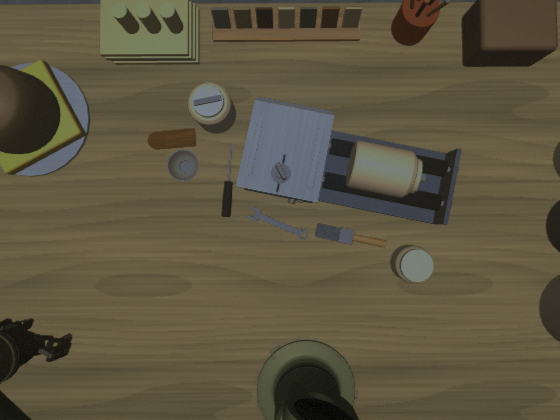

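The scene picture shows the mill right of centre. In the top picture the cover spans (238–335, 98–203), with the wing at about (281, 173), the hinge side up and the two index marks at about (285, 158) and (277, 187). I'll enlarge that area.

Run:
```python
import cv2
im=cv2.imread("pics/top1.png")
c=im[90:215,225:345]; c=cv2.resize(c,None,fx=4.8,fy=4.8,interpolation=cv2.INTER_CUBIC)
cv2.imwrite("pics/topc.png",cv2.convertScaleAbs(c,alpha=1.5))
```

```text
(no output)
```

View pics/topc.png

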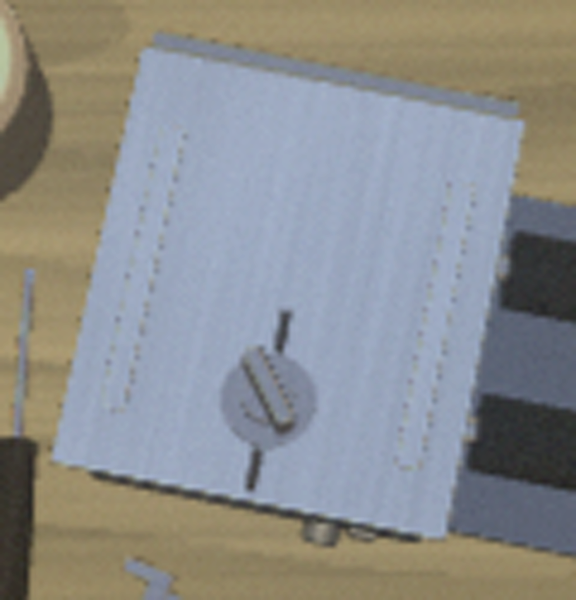

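```bash
cat > h.py <<'E'
import numpy as np
from scipy.spatial.transform import Rotation as Ro
from scipy.optimize import least_squares
def proj(c,P):
    R=Ro.from_euler('xyz',c['rotation']).as_matrix(); q=(np.atleast_2d(P)-c['origin'])@R
    return np.c_[c['fx']*q[:,0]/q[:,2]+c['cx'],c['fy']*q[:,1]/q[:,2]+c['cy']]
def ray(c,u,z):
    R=Ro.from_euler('xyz',c['rotation']).as_matrix()
    d=R@np.array([(u[0]-c['cx'])/c['fx'],(u[1]-c['cy'])/c['fy'],1]); o=np.array(c['origin'])
    return o+d*(z-o[2])/d[2]
def cover(p,pts,zoff=.0):   # p=x,y,heading,angle ; pts: s(in front of hinge), y, n above top
    x,y,h,a=p; s,w,n=np.array(pts,float).T; n=n+zoff
    M=np.c_[.105-s*np.cos(a)+n*np.sin(a), w, .164+s*np.sin(a)+n*np.cos(a)]
    c,S=np.cos(h),np.sin(h)
    return np.c_[x+c*M[:,0]-S*M[:,1], y+S*M[:,0]+c*M[:,1], M[:,2]]
E
python3 - <<'E'
from h import *
from workcell import optics
c=optics.camera_params("top")
px=np.array([[148,48],[523,122],[446,537],[54,462],[284,330],[253,469]])/4.8+[225,90]-.4
pts=[[0,.1,0],[0,-.1,0],[.222,-.1,0],[.222,.1,0],[.134,0,0],[.206,0,0]]
for a in(.08,.11):
  for zo in (0,.002,.004):
    f=lambda p:(proj(c,cover([*p,a],pts,zo))-px)[2:].ravel()
    r=least_squares(f,[.65,.05,0]); print(a,zo,r.x,np.abs(r.fun).max(),(proj(c,cover([*r.x,a],pts,zo))-px).round(1).tolist())
p=[*r.x,.11]
print("wing",cover(p,[[.17,0,.024]],.002),"marks",cover(p,[[.17,0,0]],.002))
z=cover(p,[[.17,0,.036]],.002)[0,2]
e=[ray(c,np.array(u)/4.8+[225,90]-.4,z) for u in([252,352],[285,422])]
d=e[0]-e[1];print(e,np.linalg.norm(d),np.arctan2(d[1],d[0])-p[2], "mid",(e[0]+e[1])/2)
E
```

```text
0.08 0 [ 0.64929265  0.05124134 -0.19623043] 0.506354754300844 [[-1.4, -1.1], [0.1, -1.3], [-0.1, 0.1], [-0.1, -0.1], [-0.3, 0.1], [0.5, -0.1]]
0.08 0.002 [ 0.64896258  0.05123902 -0.19623118] 0.5047626861036747 [[-1.5, -1.3], [0.2, -1.4], [-0.1, 0.1], [-0.2, -0.1], [-0.3, 0.0], [0.5, -0.1]]
0.08 0.004 [ 0.64863252  0.0512367  -0.19623194] 0.5031642280070514 [[-1.5, -1.5], [0.3, -1.5], [0.0, 0.1], [-0.3, -0.1], [-0.3, -0.0], [0.5, -0.1]]
0.11 0 [ 0.64827597  0.05126301 -0.19602356] 0.505334421378393 [[-1.4, -0.7], [0.1, -0.9], [0.1, 0.1], [-0.4, -0.1], [-0.3, 0.1], [0.5, -0.1]]
0.11 0.002 [ 0.64788796  0.05127239 -0.19602393] 0.5037485145017513 [[-1.5, -0.9], [0.2, -1.0], [0.2, 0.2], [-0.5, -0.1], [-0.3, 0.1], [0.5, -0.1]]
0.11 0.004 [ 0.64749997  0.05128178 -0.1960243 ] 0.550474714696378 [[-1.5, -1.0], [0.3, -1.1], [0.3, 0.2], [-0.6, -0.1], [-0.2, 0.0], [0.5, -0.1]]
wing [[0.58755216 0.06318587 0.20850517]] marks [[0.58496794 0.06369903 0.18465022]]
[array([0.60415924, 0.07145858, 0.22043264]), array([0.57017347, 0.05569112, 0.22043264])] 0.03746525772323459 0.6304125364414573 mid [0.58716635 0.06357485 0.22043264]
```

```bash
cat >> h.py <<'E'
def target(h,tilt,wang,flip):
    """tool x = -cover normal, tool y perpendicular to wing (angle wang from cover x)"""
    C=Ro.from_euler('z',h)*Ro.from_euler('y',tilt)  # cover axes: y-rot by +tilt tips normal to +x
    W=(C*Ro.from_euler('z',wang)).as_matrix()
    y=W[:,1]*flip; x=-W[:,2]; return Ro.from_matrix(np.c_[x,y,np.cross(x,y)])
def plan(s,P,R,n,up=0):
    p=np.array(s['position']); r=Ro.from_euler('xyz',s['tool_rot']); dw=(np.array(P)-p)/n
    w=(r.inv()*R).as_rotvec(); print("turn deg",np.rad2deg(w).round(1),"shift",(P-p).round(4))
    dr=w/n; D=[]
    for i in range(n):
        D.append((r.inv().apply(dw)/.03).round(2).tolist()); r=r*Ro.from_rotvec(dr)
    for k in range(0,n,10): print(D[k:k+10])
    print("rot/row",(dr/np.deg2rad(6)).round(3).tolist())
E
python3 - <<'E'
from h import *
from workcell import monitor
s=monitor.observe(); h=-.196;p=[.6479,.0513,h,.11]
T=cover(p,[[.17,0,.095]],.002)[0]
R0=Ro.from_euler('xyz',s['tool_rot']); print(R0.as_matrix().round(3))
az=np.arctan2(T[1],T[0])-np.arctan2(s['position'][1],s['position'][0])
for f in(1,-1):
    R=target(h,.11,.63,f); w=((Ro.from_euler('z',az)*R0).inv()*R).as_rotvec(); print(f,"j7 change",w)
    plan(s,T,R,24)
E
```

```text
[[-0.     0.366  0.931]
 [-0.001  0.931 -0.366]
 [-1.    -0.001  0.   ]]
1 j7 change [-1.89941185  0.12113171 -0.03980972]
turn deg [-46.3   6.3   1.5] shift [ 0.3668 -0.5196  0.0595]
[[-0.08, -0.49, 0.74], [-0.09, -0.51, 0.72], [-0.09, -0.53, 0.7], [-0.09, -0.56, 0.68], [-0.1, -0.58, 0.66], [-0.1, -0.6, 0.64], [-0.1, -0.62, 0.62], [-0.11, -0.64, 0.6], [-0.11, -0.66, 0.58], [-0.11, -0.68, 0.56]]
[[-0.12, -0.7, 0.53], [-0.12, -0.72, 0.51], [-0.12, -0.73, 0.48], [-0.13, -0.75, 0.46], [-0.13, -0.76, 0.43], [-0.13, -0.78, 0.4], [-0.14, -0.79, 0.38], [-0.14, -0.8, 0.35], [-0.14, -0.81, 0.32], [-0.14, -0.82, 0.29]]
[[-0.14, -0.83, 0.27], [-0.15, -0.84, 0.24], [-0.15, -0.85, 0.21], [-0.15, -0.86, 0.18]]
rot/row [-0.322, 0.044, 0.01]
-1 j7 change [ 1.23873309 -0.03636558 -0.11065198]
turn deg [133.5   1.9  -7.8] shift [ 0.3668 -0.5196  0.0595]
[[-0.08, -0.49, 0.74], [-0.08, -0.41, 0.78], [-0.08, -0.33, 0.82], [-0.08, -0.25, 0.85], [-0.08, -0.17, 0.87], [-0.08, -0.09, 0.88], [-0.08, -0.0, 0.88], [-0.08, 0.08, 0.88], [-0.08, 0.17, 0.87], [-0.09, 0.25, 0.85]]
[[-0.09, 0.33, 0.82], [-0.09, 0.41, 0.78], [-0.1, 0.48, 0.74], [-0.1, 0.55, 0.69], [-0.1, 0.61, 0.63], [-0.11, 0.67, 0.57], [-0.11, 0.72, 0.5], [-0.12, 0.77, 0.43], [-0.12, 0.81, 0.35], [-0.13, 0.83, 0.27]]
[[-0.13, 0.86, 0.19], [-0.14, 0.87, 0.11], [-0.14, 0.88, 0.02], [-0.15, 0.87, -0.06]]
rot/row [0.927, 0.013, -0.054]
```

arm_command(delta_pos=[[-0.3,-0.49,0.74],[-0.3,-0.51,0.72],[-0.3,-0.53,0.7],[-0.2,-0.56,0.68],[-0.2,-0.58,0.66],[-0.2,-0.6,0.64],[-0.1,-0.62,0.62],[-0.1,-0.64,0.6],[-0.1,-0.66,0.58],[-0.1,-0.68,0.56]], rotation=[[-0.32,0.04,0.01],[-0.32,0.04,0.01],[-0.32,0.04,0.01],[-0.32,0.04,0.01],[-0.32,0.04,0.01],[-0.32,0.04,0.01],[-0.32,0.04,0.01],[-0.32,0.04,0.01],[-0.32,0.04,0.01],[-0.32,0.04,0.01]])

```text
clock: 1.1
position: [0.3839, 0.3591, 0.2706]
tool_rot: [2.871, 1.524, 2.85]
force: [0.8, 0.2, -0.6]
grip_width: 0.0855
```

arm_command(delta_pos=[[-0.1,-0.7,0.53],[-0.1,-0.72,0.51],[-0.1,-0.73,0.48],[-0.1,-0.75,0.46],[-0.1,-0.76,0.43],[-0.1,-0.78,0.4],[-0.1,-0.79,0.38],[-0.1,-0.8,0.35],[-0.1,-0.81,0.32],[-0.1,-0.82,0.29]], rotation=[[-0.32,0.04,0.01],[-0.32,0.04,0.01],[-0.32,0.04,0.01],[-0.32,0.04,0.01],[-0.32,0.04,0.01],[-0.32,0.04,0.01],[-0.32,0.04,0.01],[-0.32,0.04,0.01],[-0.32,0.04,0.01],[-0.32,0.04,0.01]])

```text
clock: 2.1
position: [0.5452, 0.1362, 0.286]
tool_rot: [2.645, 1.477, 2.974]
force: [0.1, 0.5, -0.2]
grip_width: 0.0852
```

Run:
```python
from h import *
from workcell import monitor
s=monitor.observe(); h=-.196;p=[.6479,.0513,h,.11]
print(s['clock'],s['position'],s['qpos'].round(2))
plan(s,cover(p,[[.17,0,.095]],.002)[0],target(h,.11,.63,1),10)
```

```text
2.1 [0.54523065 0.13622257 0.2860105 ] [-0.32  0.41 -0.01  1.61 -0.04  1.2   1.59]
turn deg [-6.   0.7  0.6] shift [ 0.0504 -0.0745 -0.0069]
[[0.0, -0.29, 0.08], [0.0, -0.29, 0.08], [0.0, -0.29, 0.07], [0.0, -0.29, 0.07], [0.0, -0.29, 0.07], [0.0, -0.29, 0.06], [0.0, -0.29, 0.06], [0.0, -0.3, 0.06], [0.0, -0.3, 0.06], [-0.0, -0.3, 0.05]]
rot/row [-0.1, 0.011, 0.011]
```

arm_command(delta_pos=[[0,-0.7,0.18],[0,-0.7,0.16],[0,-0.7,0.14],[0,-0.6,0.12],[0,-0.2,0.03],[0,0,0]], rotation=[[-0.24,0.03,0.03],[-0.24,0.03,0.03],[-0.24,0.03,0.03],[-0.24,0.03,0.03],[0,0,0],[0,0,0]], gripper=0, grip_force=60)

```text
clock: 2.7
position: [0.5964, 0.0553, 0.2775]
tool_rot: [2.522, 1.456, 2.951]
force: [0.1, 0.6, -0.7]
grip_width: 0.0429
```

Run:
```python
from h import *
import cv2
from workcell import monitor,optics
s=monitor.observe(); h=-.196;p=[.6479,.0513,h,.11]
print(s['clock'],s['position'],s['qpos'].round(2),s['grip_width'])
plan(s,cover(p,[[.17,0,.026]],.002)[0],target(h,.11,.63,1),10)
c=optics.camera_params("wrist"); im=optics.grab_frame("wrist"); cv2.imwrite("pics/w1.png",im[:,:,::-1])
import pickle; pickle.dump(c,open("w1.pkl","wb"))
e=[[.17-.021*k*np.cos(.63),.021*k*np.sin(.63),.036] for k in(1,-1)]
print(proj(c,cover(p,[[.134,0,0],[.206,0,0],*e,[.222,.1,0],[.222,-.1,0]],.002)).round(0))
```

```text
2.7 [0.59643541 0.05526156 0.27746596] [-0.17  0.49  0.    1.5  -0.04  1.25  1.85] 0.04290986797087028
turn deg [-0.2 -0.2 -0.1] shift [-0.0083  0.0079 -0.067 ]
[[0.23, 0.02, 0.01], [0.23, 0.02, 0.01], [0.23, 0.02, 0.01], [0.23, 0.02, 0.01], [0.23, 0.02, 0.01], [0.23, 0.02, 0.01], [0.23, 0.02, 0.01], [0.23, 0.02, 0.01], [0.23, 0.02, 0.01], [0.23, 0.02, 0.01]]
rot/row [-0.004, -0.004, -0.002]
[[255. 243.]
 [316. 163.]
 [286. 253.]
 [286. 188.]
 [440. 226.]
 [204.  50.]]
```

View pics/w1.png

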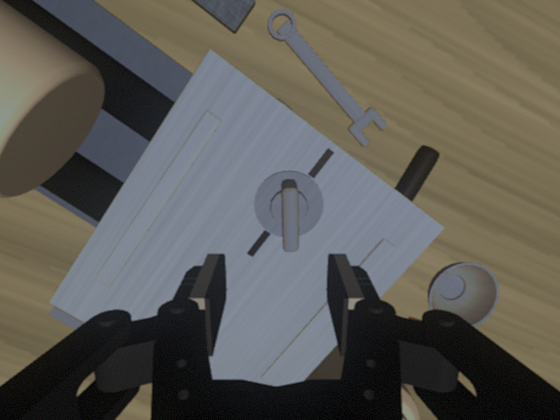

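The wrist view shows the marks at (258, 243) and (321, 163), the wing ends at (291, 249) and (289, 183), and the front corners at (442, 229) and (211, 51). All are 3–5 px right of the prediction, so I'll refit.

Run:
```python
from h import *
import pickle
from workcell import monitor,optics
s=monitor.observe(); c=pickle.load(open("w1.pkl","rb"))
px=np.array([[258,243],[321,163],[442,229],[211,51],[291,249],[289,183]])
def model(q,zo=.002):
    x,y,h,a,w=q
    e=[[.17-.021*k*np.cos(w),.021*k*np.sin(w),.036] for k in(1,-1)]
    return proj(c,cover([x,y,h,a],[[.134,0,0],[.206,0,0],[.222,.1,0],[.222,-.1,0],*e],zo))
for a in (.08,.11,.13):
    r=least_squares(lambda q:(model([*q[:3],a,q[3]])-px).ravel(),[.648,.051,-.196,.63])
    print(a,r.x,r.cost,(model([*r.x[:3],a,r.x[3]])-px).round(1).tolist())
    if a==.11:
        q=r.x; P=cover([*q[:3],.11],[[.17,0,.026]],.002)[0]; print(P); plan(s,P,target(q[2],.11,q[3],1),10)
```

```text
0.08 [ 0.6471494   0.05293803 -0.21198252  0.68145049] 16.153242736002678 [[0.3, -1.8], [-1.8, 0.1], [-2.7, -2.6], [2.0, -0.2], [0.8, 0.9], [0.8, 2.4]]
0.11 [ 0.64591583  0.05232649 -0.21113091  0.68024078] 22.108025578433544 [[-0.1, -1.5], [-0.8, -0.4], [1.3, -1.4], [-0.1, -3.7], [-0.1, 3.1], [-0.0, 3.8]]
[0.58636937 0.06508878 0.21049308]
turn deg [-2.2 -0.3 -0.1] shift [-0.0098  0.0093 -0.0671]
[[0.23, 0.03, 0.0], [0.23, 0.03, 0.0], [0.23, 0.03, 0.0], [0.23, 0.03, 0.0], [0.23, 0.03, 0.0], [0.23, 0.03, 0.0], [0.23, 0.03, 0.0], [0.23, 0.03, 0.0], [0.23, 0.03, 0.0], [0.23, 0.03, 0.0]]
rot/row [-0.037, -0.005, -0.001]
0.13 [ 0.64501311  0.0519441  -0.21057592  0.67890427] 51.740280054469345 [[-0.3, -1.3], [-0.2, -0.7], [4.1, -0.6], [-1.6, -6.2], [-0.7, 4.5], [-0.6, 4.7]]
```

arm_command(delta_pos=[[0.3,0.1,0],[0.4,0.1,0],[0.4,0.08,0],[0.4,0.02,0],[0.3,0,0],[0.1,0,0],[0,0,0]], rotation=[[-0.1,0,0],[-0.1,0,0],[0,0,0],[0,0,0],[0,0,0],[0,0,0],[0,0,0]])

```text
clock: 3.45
position: [0.5826, 0.07, 0.2158]
tool_rot: [2.494, 1.454, 2.951]
force: [1.2, -0.6, -0.4]
grip_width: 0.0427
```

Run:
```python
from h import *
import cv2,pickle
from workcell import monitor,optics
s=monitor.observe(); q=[.646,.0523,-.208,.11]
print(s['clock'],s['position'],s['force'],s['qpos'].round(2))
plan(s,cover(q,[[.17,0,.026]],.002)[0],target(q[2],.11,.67,1),3)
c=optics.camera_params("wrist"); im=optics.grab_frame("wrist"); cv2.imwrite("pics/w2.png",im[:,:,::-1]); pickle.dump(c,open("w2.pkl","wb"))
```

```text
3.45 [0.58261228 0.06996592 0.2158341 ] [ 1.17505642 -0.57076203 -0.441968  ] [-0.18  0.53 -0.02  1.61 -0.04  1.11  1.85]
turn deg [-0.3 -0.4 -0.2] shift [ 0.0038 -0.0051 -0.0053]
[[0.05, -0.07, 0.02], [0.05, -0.07, 0.02], [0.05, -0.07, 0.02]]
rot/row [-0.016, -0.021, -0.009]
```

View pics/w2.png

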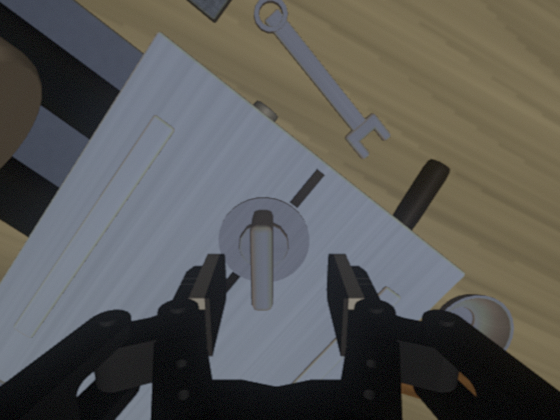

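The wing runs upright at column 262 (rows 215–308), parallel to the jaws. The jaw centre is at column 277, so I'll shift tool y by -6 mm, go 4 mm deeper and close.

arm_command(delta_pos=[[0.05,-0.1,0.02],[0.05,-0.1,0.02],[0.03,-0.02,0.02],[0,0,0]], rotation=[[0,0,0],[0,0,0],[0,0,0],[0,0,0]])

```text
clock: 3.9
position: [0.5881, 0.064, 0.2123]
tool_rot: [2.489, 1.456, 2.945]
force: [0.9, -0.1, -0.4]
grip_width: 0.0426
```

arm_command(delta_pos=[[0,0,0],[0,0,0],[0,0,0],[0,0,0],[0,0,0],[0,0,0]], rotation=[[0,0,0],[0,0,0],[0,0,0],[0,0,0],[0,0,0],[0,0,0]], gripper=1, grip_force=60)

```text
clock: 4.5
position: [0.5882, 0.0641, 0.2126]
tool_rot: [2.486, 1.457, 2.942]
force: [-0.3, -0.5, 0.1]
grip_width: 0.0001
```

Run:
```python
from h import *
import cv2,pickle
from workcell import monitor,optics
s=monitor.observe(); q=[.646,.0523,-.208,.11]
print(s['clock'],s['position'],s['force'],s['moment'],s['grip_width'])
plan(s,s['position'],target(q[2],.11,0,1),8)
c=optics.camera_params("wrist"); im=optics.grab_frame("wrist"); cv2.imwrite("pics/w3.png",im[:,:,::-1]); pickle.dump(c,open("w3.pkl","wb"))
```

```text
4.5 [0.58819074 0.06411138 0.21263928] [-0.25377974 -0.50432541  0.08942608] [-0.03971452 -0.10492101 -0.00461865] 8.606395227652661e-05
turn deg [38.  -0.2 -0. ] shift [0. 0. 0.]
[[0.0, 0.0, 0.0], [0.0, 0.0, 0.0], [0.0, 0.0, 0.0], [0.0, 0.0, 0.0], [0.0, 0.0, 0.0], [0.0, 0.0, 0.0], [0.0, 0.0, 0.0], [0.0, 0.0, 0.0]]
rot/row [0.793, -0.005, -0.0]
```

View pics/w3.png

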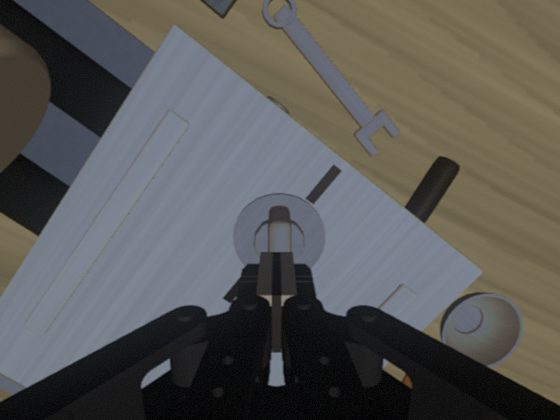

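The jaws shut on nothing (0 width): the tips cover (260–295, 250–295) and the wing shows ahead of them. I'll project the tip and the wing to see whether the error is in height or along the wing.

Run:
```python
from h import *
import pickle
from workcell import monitor,optics
s=monitor.observe(); c=pickle.load(open("w3.pkl","rb"))
R=Ro.from_euler('xyz',s['tool_rot']); p=s['position']
for d in (-.03,-.005,0,.014): print(d,proj(c,[p+R.apply([d,0,z]) for z in(-.011,0,.011)]).round(0).tolist())
print("cam in tool",R.inv().apply(c['origin']-p))
for a in(.08,.11):
  q=[.646,.0523,-.208,a]
  print(a,proj(c,cover(q,[[.134,0,0],[.206,0,0],[.222,.1,0],[.222,-.1,0]],.002)).round(0).tolist())
# joint fit of two/three wrist views + top for pose, angle, zoff
c1,c2=pickle.load(open("w1.pkl","rb")),pickle.load(open("w2.pkl","rb")); ct=optics.camera_params("top")
tp=np.array([[284,330],[253,469],[54,462],[446,537],[252,352],[285,422]])/4.8+[225,90]-.4
obs=[(c1,[[258,243],[321,163],[442,229],[211,51],[291,249],[289,183]]),(c2,[[np.nan]*2,[310,185],[463,276],[161,33],[263,308],[262,213]]),(c,[[np.nan]*2,[324,183],[479,271],[177,26],[np.nan]*2,[279,208]]),(ct,tp)]
def res(q,full=False):
    x,y,h,a,w,n=q; o=[]
    e=[[.17-.021*k*np.cos(w),.021*k*np.sin(w),n] for k in(1,-1)]
    P=cover([x,y,h,a],[[.134,0,0],[.206,0,0],[.222,.1,0],[.222,-.1,0],*e],.0)
    for cc,u in obs: o.append((proj(cc,P)-np.array(u))*(1 if cc is not ct else 1))
    return o if full else np.nan_to_num(np.array(o)).ravel()
r=least_squares(res,[.646,.052,-.2,.1,.66,.036],loss='soft_l1'); print(r.x.round(4),r.cost)
for o in res(r.x,True): print(o.round(1).tolist())
```

```text
-0.03 [[276.0, 269.0], [275.0, 295.0], [275.0, 320.0]]
-0.005 [[276.0, 242.0], [276.0, 265.0], [276.0, 287.0]]
0 [[276.0, 238.0], [276.0, 260.0], [276.0, 282.0]]
0.014 [[276.0, 227.0], [276.0, 248.0], [276.0, 268.0]]
cam in tool [-0.15379871  0.000221   -0.07404763]
0.08 [[238.0, 280.0], [320.0, 180.0], [475.0, 265.0], [178.0, 25.0]]
0.11 [[238.0, 283.0], [322.0, 183.0], [481.0, 270.0], [175.0, 22.0]]
[ 0.6468  0.0531 -0.2085  0.1119  0.6711  0.0273] 36.40692668390039
[[0.5, -1.0], [-0.9, 0.5], [0.7, -1.2], [0.3, -1.5], [-0.6, -2.0], [-0.1, 1.3]]
[[nan, nan], [-3.7, 3.3], [-0.5, -2.5], [0.8, -0.2], [0.1, -7.9], [-0.3, 5.7]]
[[nan, nan], [-1.7, 1.3], [0.9, 0.0], [-0.1, -0.5], [nan, nan], [0.1, 6.9]]
[[-1.2, 0.7], [-0.8, 0.4], [-1.7, -0.1], [-1.3, 1.1], [-1.5, -0.0], [-0.3, 1.1]]
```

Run:
```python
import cv2
im=cv2.imread("pics/w3.png")
c=cv2.resize(im[170:370,170:390],None,fx=3,fy=3,interpolation=cv2.INTER_CUBIC)
cv2.imwrite("pics/w3c.png",cv2.convertScaleAbs(c,alpha=1.8,beta=15))
```

```text
(no output)
```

View pics/w3c.png

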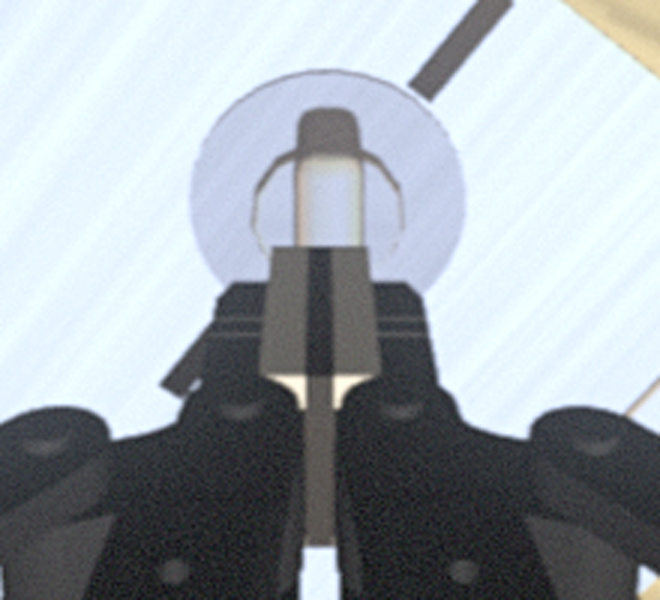

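The pads and jaw spacing in the image scale to a depth about 30 mm behind where I assumed the tips to be. So the jaws closed above the wing, which is otherwise centred under them. I'll open, descend in steps with force checks, and close.

arm_command(delta_pos=[[0,0,0],[0,0,0],[0,0,0],[0,0,0]], rotation=[[0,0,0],[0,0,0],[0,0,0],[0,0,0]], gripper=0)

```text
clock: 4.95
position: [0.5882, 0.0642, 0.2127]
tool_rot: [2.486, 1.457, 2.942]
force: [0.4, -0.0, -0.6]
grip_width: 0.0428
```

arm_command(delta_pos=[[0.2,0.02,0],[0.2,0.02,0],[0,0,0]], rotation=[[0,0,0],[0,0,0],[0,0,0]])

```text
clock: 5.25
position: [0.586, 0.0656, 0.1996]
tool_rot: [2.487, 1.456, 2.943]
force: [0.6, 0.2, -0.3]
grip_width: 0.0427
```

arm_command(delta_pos=[[0.15,0,0],[0,0,0]], rotation=[[0,0,0],[0,0,0]])

```text
clock: 5.45
position: [0.5853, 0.0657, 0.1944]
tool_rot: [2.488, 1.456, 2.944]
force: [-0.6, 0.7, -0.4]
grip_width: 0.0432
```

arm_command(delta_pos=[[0.15,0,0],[0,0,0]], rotation=[[0,0,0],[0,0,0]])

```text
clock: 5.65
position: [0.5848, 0.0658, 0.1896]
tool_rot: [2.488, 1.456, 2.945]
force: [0.4, 0.3, 0.0]
grip_width: 0.0426
```

arm_command(delta_pos=[[0.15,0,0],[0,0,0]], rotation=[[0,0,0],[0,0,0]])

```text
clock: 5.85
position: [0.5843, 0.0659, 0.1847]
tool_rot: [2.488, 1.456, 2.944]
force: [-0.1, 0.6, 0.1]
grip_width: 0.0428
```

arm_command(delta_pos=[[0,0,0],[0,0,0],[0,0,0],[0,0,0],[0,0,0]], rotation=[[0,0,0],[0,0,0],[0,0,0],[0,0,0],[0,0,0]], gripper=1, grip_force=60)

```text
clock: 6.35
position: [0.5844, 0.0659, 0.1851]
tool_rot: [2.487, 1.456, 2.944]
force: [0.0, -0.3, 1.1]
grip_width: 0.0088
```

Run:
```python
from h import *
import cv2,pickle
from workcell import monitor,optics
s=monitor.observe()
print(s['clock'],s['position'],s['force'],s['moment'],s['grip_width'])
plan(s,s['position'],target(-.205,.11,0,1),8)
c=optics.camera_params("wrist"); im=optics.grab_frame("wrist"); cv2.imwrite("pics/w4.png",im[:,:,::-1]); pickle.dump(c,open("w4.pkl","wb"))
```

```text
6.35 [0.58438217 0.06592497 0.18506684] [ 0.01340404 -0.31903855  1.13893092] [-0.03670097 -0.06145147  0.06745515] 0.008770638003414606
turn deg [37.9 -0.3 -0. ] shift [0. 0. 0.]
[[0.0, 0.0, 0.0], [0.0, 0.0, 0.0], [0.0, 0.0, 0.0], [0.0, 0.0, 0.0], [0.0, 0.0, 0.0], [0.0, 0.0, 0.0], [0.0, 0.0, 0.0], [0.0, 0.0, 0.0]]
rot/row [0.789, -0.005, -0.001]
```

View pics/w4.png

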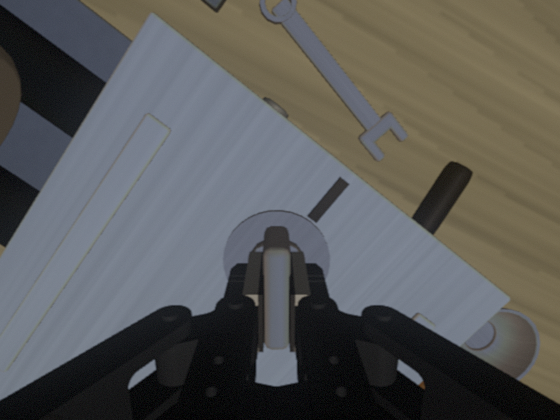

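The wing is now gripped (8.8 mm), with its top at rows 250–350 between the pads. Next I'll turn it +38° about tool x.

arm_command(delta_pos=[[0,0,0],[0,0,0],[0,0,0],[0,0,0],[0,0,0]], rotation=[[0.7,0,0],[0.8,0,0],[0.8,0,0],[0.8,0,0],[0.8,0,0]])

```text
clock: 6.9
position: [0.5845, 0.0657, 0.1852]
tool_rot: [2.906, 1.457, 2.94]
force: [-0.3, -1.4, -0.7]
grip_width: 0.0087
```

Run:
```python
from h import *
from workcell import monitor
s=monitor.observe()
print(s['clock'],s['position'],s['force'],s['moment'],s['grip_width'],s['qpos'].round(2))
plan(s,np.array([.58438,.06592,.18507]),target(-.205,.11,0,1),3)
```

```text
6.9 [0.58448712 0.06568471 0.18521177] [-0.29509332 -1.41806257 -0.66799169] [-0.11739658 -0.02432191  0.06924679] 0.008734221141947197 [-0.25  0.56  0.09  1.64 -0.1   1.05  1.49]
turn deg [13.7 -0.2 -0. ] shift [-0.0001  0.0002 -0.0001]
[[0.0, 0.0, -0.0], [0.0, 0.0, -0.0], [0.0, 0.0, -0.0]]
rot/row [0.761, -0.014, -0.0]
```

arm_command(delta_pos=[[0,0,0],[0,0,0],[0,0,0],[0,0,0]], rotation=[[0.8,0,0],[0.8,0,0],[0.7,0,0],[0,0,0]])

```text
clock: 7.3
position: [0.5845, 0.0655, 0.1852]
tool_rot: [-3.12, 1.457, 2.944]
force: [-0.2, -0.5, 0.4]
grip_width: 0.0087
```

Run:
```python
from h import *
import cv2,pickle
from workcell import monitor,optics
s=monitor.observe()
print(s['clock'],s['position'],s['force'],s['moment'],s['grip_width'])
plan(s,np.array([.58438,.06592,.18507]),target(-.205,.11,0,1),3)
c=optics.camera_params("wrist"); im=optics.grab_frame("wrist"); cv2.imwrite("pics/w5.png",im[:,:,::-1]); pickle.dump(c,open("w5.pkl","wb"))
```

```text
7.3 [0.58447628 0.06550991 0.18520063] [-0.20318942 -0.45783504  0.39354288] [-0.17265307 -0.10160377 -0.08259354] 0.008720118602754345
turn deg [-0.8 -0.2  0.1] shift [-0.0001  0.0004 -0.0001]
[[0.0, 0.0, -0.0], [0.0, 0.0, -0.0], [0.0, 0.0, -0.0]]
rot/row [-0.045, -0.013, 0.003]
```

View pics/w5.png

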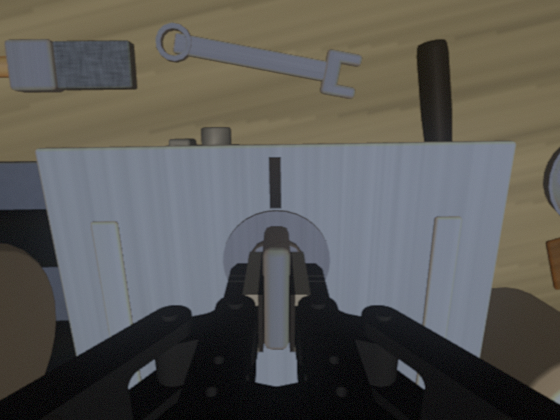

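In the wrist view the front mark is at (275, 157–207), over the wing at column 277, and the front edge slopes by about -0.015 rad. The wing is in line to about 0.015 rad; I'll trim -0.8° and then press down along the hinge arc.

Run:
```python
from h import *
from workcell import monitor
s=monitor.observe(); h=-.205; p=s['position']; r=Ro.from_euler('xyz',s['tool_rot'])
hx=Ro.from_euler('z',h)
H=np.array([.6468,.0531,0])+hx.apply([.105,0,.164])
ax=hx.apply([0,1,0]); N=7; st=.125/N
print("trim",(r.inv()*target(h,.11,0,1)).as_rotvec()/np.deg2rad(6))
r=target(h,.11,0,1)
for i in range(N):
    q=Ro.from_rotvec(-ax*st); pn=H+q.apply(p-H); rn=q*r
    print((r.inv().apply(pn-p)/.03).round(3).tolist(),((r.inv()*rn).as_rotvec()/np.deg2rad(6)).round(3).tolist()); p,r=pn,rn
print(p)
```

```text
trim [-0.10967903 -0.03899765  0.00853689]
[0.101, -0.0, -0.001] [0.0, -0.171, 0.0]
[0.101, 0.0, -0.001] [-0.0, -0.171, -0.0]
[0.101, 0.0, -0.001] [-0.0, -0.171, -0.0]
[0.101, -0.0, -0.001] [-0.0, -0.171, 0.0]
[0.101, 0.0, -0.001] [0.0, -0.171, 0.0]
[0.101, -0.0, -0.001] [-0.0, -0.171, -0.0]
[0.101, 0.0, -0.001] [-0.0, -0.171, 0.0]
[0.58317139 0.06580188 0.16400314]
```

arm_command(delta_pos=[[0,0,0],[0.1,0,0],[0.1,0,0],[0.1,0,0],[0.1,0,0],[0.1,0,0]], rotation=[[-0.12,-0.03,0],[0,-0.17,0],[0,-0.17,0],[0,-0.17,0],[0,-0.17,0],[0,-0.17,0]], grip_force=90)

```text
clock: 7.95
position: [0.5834, 0.0658, 0.1698]
tool_rot: [3.051, 1.556, 2.858]
force: [-0.5, -0.7, 4.1]
grip_width: 0.0082
```

Run:
```python
from h import *
from workcell import monitor
s=monitor.observe()
print(s['clock'],s['position'],s['force'],s['moment'],s['grip_width'])
for t in(0,.03):plan(s,s['position'],target(-.205,t,0,1),1)
```

```text
7.95 [0.58338496 0.06576451 0.16981974] [-0.51736255 -0.70112843  4.09547075] [-0.13498125  0.41155093 -0.04960967] 0.008212829770641134
turn deg [ 0.7 -0.8 -0.1] shift [0. 0. 0.]
[[0.0, 0.0, 0.0]]
rot/row [0.11, -0.139, -0.012]
turn deg [ 0.7  0.9 -0.1] shift [0. 0. 0.]
[[0.0, 0.0, 0.0]]
rot/row [0.11, 0.148, -0.01]
```

arm_command(delta_pos=[[0.08,0,0],[0.08,0,0],[0.08,0,0],[0.06,0,0]], rotation=[[0.08,-0.1,0],[0,-0.04,0],[0,0,0],[0,0,0]])

```text
clock: 8.35
position: [0.5836, 0.0658, 0.1663]
tool_rot: [0.564, 1.563, 0.364]
force: [-14.6, -1.6, 32.7]
grip_width: 0.0083
```

Run:
```python
from h import *
from workcell import monitor
s=monitor.observe()
print(s['clock'],s['position'],s['force'],s['moment'],s['grip_width'])
plan(s,s['position'],target(-.205,0,0,1),1)
```

```text
8.35 [0.58355321 0.06584722 0.16628714] [-14.59171316  -1.57007945  32.69079765] [-0.33550311  3.37731139 -0.04609617] 0.008267021014279582
turn deg [ 0.3  0.4 -0.2] shift [0. 0. 0.]
[[0.0, 0.0, 0.0]]
rot/row [0.047, 0.064, -0.041]
```

arm_command(delta_pos=[[0.05,0,0],[0.05,0,0],[0.05,0,0]], rotation=[[0,0.05,0],[0,0.02,0],[0,0,0]])

```text
clock: 8.65
position: [0.5835, 0.0659, 0.1663]
tool_rot: [1.2, 1.564, 1.001]
force: [-11.2, -0.5, 30.3]
grip_width: 0.0086
```

Run:
```python
from h import *
import cv2,pickle
from workcell import monitor,optics
s=monitor.observe()
print(s['clock'],s['position'],s['force'],s['moment'],s['grip_width'])
plan(s,s['position'],target(-.205,0,0,1),1)
im=optics.grab_frame("wrist"); sc=optics.grab_frame("scene")
c=np.hstack([im[:,:,::-1],np.zeros((420,4,3),np.uint8)])
z=cv2.resize(sc[140:260,230:370,::-1],None,fx=3.5,fy=3.5,interpolation=cv2.INTER_CUBIC)
cv2.imwrite("pics/w6.png",cv2.resize(np.hstack([c,z]),None,fx=.75,fy=.75,interpolation=cv2.INTER_AREA))
s=monitor.observe();print(s['clock'],s['position'],s['force'])
```

```text
8.65 [0.58345598 0.06585148 0.16631629] [-11.23114749  -0.51394101  30.34861411] [-0.3787584   2.70151895 -0.02632542] 0.00857701046166674
turn deg [ 0.3  0.1 -0.4] shift [0. 0. 0.]
[[0.0, 0.0, 0.0]]
rot/row [0.057, 0.024, -0.063]
8.75 [0.58343127 0.06582348 0.16630051] [-11.28029368  -1.75045606  29.01051293]
```

View pics/w6.png

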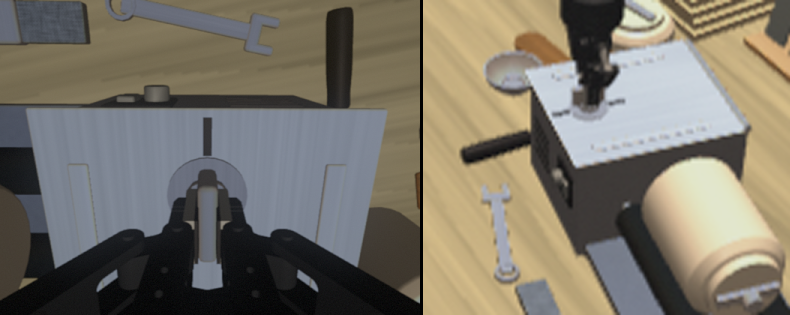

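The wrist view shows the mark at (207, 118–155) in line with the wing at column 207 and the front edge level. The scene crop shows the cover flush on the housing with no visible gap. The push is a steady 29 N against the stop, so I'm handing in.

Run:
```python
from workcell import monitor,bot
print(bot.job_done()); s=monitor.observe(); print(s['clock'],s['position'],s['force'],s['grip_width'])
```

```text
the job is handed in; nothing more can be done
None
the job is handed in; nothing more can be done
```

The fastener's wing is in line with the index marks, and the cover is pressed fully home on the frame. I handed the job in at 8.75 s with the arm still gripping the wing and pressing; the fastener is not locked.

**What I did:** I gripped the wing, turned it about 38° clockwise until it lined up with the marks, then pressed the cover down along its hinge arc.

**Last checks:**
- **Cover:** it went down about 19 mm at the fastener and then met a firm stop, where about 29 N of push held it without further movement. The scene picture shows no visible gap between cover and housing.
- **Alignment:** the wing and the front mark line up in the wrist picture, to within about 0.02 rad.
- **Grip:** it held at 8.6 mm on the wing with no sign of slipping.
- **Objects around the mill:** nothing touched them, and those in view lay undisturbed in the last pictures.

**What disagreed:**
- **First grasp:** it closed on nothing, above the wing. The fingertips stood about 30 mm farther back than the tool data implied. I opened the jaws, went down in small steps with force checks, and the second grasp held.
- **Sideways load:** about 11 N of sideways force remained at the wrist while pressing.
- **After hand-in:** the robot gave no state reading, so the one-second hold is not confirmed.

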